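# Put the third wedge in the rack's empty pocket

### The arm

A 6-joint arm with a two-finger parallel gripper is mounted at the origin on a cart in front of the work surface, level with it; the furniture and walls round the work are solid. World frame = base frame: x ahead of the robot, y to its left, z up, the work surface at z = 0. Lengths are in m, angles in rad, forces in N, time in s.
With the tool pointing down it reaches from about 0.225 to 0.875 m from the base axis. Payload 3.4 kg.
Tool frame: the origin (TCP) lies on the centre line of the jaws, within the pads' length; the fingertips stand 11 mm ahead of it and the grasp point (between the pads) lies 8 mm behind it; z points along the fingers, y is the line along which they close (so a half turn about z gives the same grasp; the last joint's range is limited). The gripper opens to 85 mm and grips with 20 to 120 N. Pads are 22 mm wide; open, the fingers measure 114 mm over their backs; the gripper's body (76 mm by 85 mm) begins 54 mm behind the grasp point. The pads swing forward as they close: fully open they stand 13 mm farther back than shut.
Start: joints at [-1.401, 0.276, 1.505, -0, 1.361, -0.121], TCP at [0.165, -0.551, 0.242] pointing down, gripper open.
Joint ranges: [-2.89, 2.89], [-0.75, 2.08], [0.22, 2.7], [-1.18, 4.32], [0.11, 2.71], [-2.7, 2.7]. Speed limits (rad/s): [2.57, 2.57, 3.14, 3.14, 3.14, 3.14].

### API

Orientations are given as a unit quaternion [w, x, y, z].
In Python, from rig import manip, eyes, job gives the robot as it stands.
- The arm moves only by the tool drive_tool, never from a script. Its argument "rows" is a list of rows, each a list of 3 entries, a list of its own where there are three numbers: the turn, a rotation vector about the world's x, y, z in rad, then the shift along the world's x, y, z in cm, then the finger opening in cm, from 0 to 8.54. A call has 1 to 8 rows; each row shifts and turns the commanded pose from where the row before left it; what a row does not reach is not made up. A row lasts 1/8 s, in which the tool goes at most 62.5 mm and 10.7 degrees, less where a joint would pass 70% of its speed; a pose out of reach is approached as far as the arm can. A call is refused whole if a number of a shift passes 6.25 or a number of a turn 0.188, either way. A call with a gripper value outside its range is refused whole. The fingers move at their own pace and stop on an object; "force" is the grip in N (left out, the last holds). Time passes only in rows, so rows that do not move let the fingers close. It gives the time, the measured TCP pose, the force, the opening and the grip force at its end, in the units of the state.
- manip.get_state(): the state, without advancing time (a new reading comes with each control period).
- eyes.get_image(name): name is "side" or "top"; returns the picture (480x640x3 uint8, red, green, blue); there is no depth.
- eyes.get_calibration(name): a dict with "camera_matrix" (3x3 intrinsics, pixels), "view" (4x4, takes a point from world to camera coordinates). Camera axes: x right, y up, looking along -z (the intrinsics and any distortion apply to the point x, -y, -z); pixel columns grow to the right and rows downward; lengths in m; the calibration is good to about 2 mm. A picture is of the moment at which its call begins. get_calibration takes no time and is no camera call.
- job.sign_off(): hands the job in; it is judged then, once.
The state is a dict: "clock": time; "qpos": joint angles; "qd": joint speeds; "effort": joint torques, N m; "position": TCP position; "ee_rot": TCP orientation; "contact_force": force on the tool from outside, world axes, zero at the start; "moment": the same for the moment, N m; "width": finger opening in m; "gripper_force": force on a finger pad.
Only numpy, scipy, OpenCV 4.12 (cv2) and the standard library are available. Lean on these libraries where they do the work, as an engineer would, in place of code of your own. Each camera call takes 0.05 s, during which the arm holds its last target. There are 200 camera calls.

### The job

Put the loose wooden wedge away in the one empty pocket of the rack: slide the red bar sideways until it is clear of that pocket, slide the wedge in under the wooden bridge fully home against the back, then slide the bar back to the centre so that it shuts off all three pockets, its ends about flush with the rack's sides. Do not shift the two wedges already stored or disturb the other things on the bench.

Things in the scene. Friction and masses are not known exactly. Their poses are not given: they have to be found in the camera images.
- rack: low wooden rack, 174 mm wide, fixed to the bench; origin on the bench at its middle, x into the pockets (away from the robot), y to its left. Three pockets at y = +54, 0, -54 mm, each 42 mm wide between 24 mm high walls from x = -45 to +51 mm (face of the 34 mm high back board); floor is the bench; mouths face -x. One pocket, any of them, is empty but for a flat, harmless wood shaving
- bridge (a point): centre of the top (z = 32 mm) of the wooden bridge batten, 30 mm wide and 8 mm thick, that crosses over all three pockets from rack x = +9 to +39 mm (underside at z = 24 mm): a wedge must be slid in under it, not laid in from above. A wedge fully home against the back has its origin at rack x = +6 mm
- guide_left (a point): top of the left of two low brass guides, at rack x = -63.5, y = +81 mm (the other at y = -81 mm), 14 mm high, 12 mm wide, 5 mm thick, in front of the red bar and beside the outer pockets
- bar (a joint): red bar (174 x 12 x 16 mm, top 18 mm high, rack x = -59 to -47 mm) sliding along the rack's y before the mouths, m: 0 = centred, ends flush with the rack's sides, pockets shut; positive to +y; range -0.115 to 0.115; 2 N friction, stays where left, starts within 0.012. Pocket at y = +54 mm is clear below -0.054, the one at -54 mm above +0.054, the middle one beyond 0.108 either way
- bar_peg (a point): top of the upright steel peg on the middle of the red bar, by which the bar is slid: 16 mm diameter from z = 18 to 52 mm, a 19 mm head from there to this point at z = 58 mm
- loose_wedge: wooden packing wedge, in effect a plain block 30 x 90 x 18 mm, lying flat; origin at the centre of its underside, its y axis along the 90 mm length, z up; either end may go first; 0.03 kg. The one to put away; it lies on the bench to the right of the green vice (about 120 mm high), which stands between it and the rack
- stored_1: wooden packing wedge, in effect a plain block 30 x 90 x 18 mm, lying flat; origin at the centre of its underside, its y axis along the 90 mm length, z up; either end may go first; 0.03 kg. It lies in a pocket of the rack, up to 3 mm from home
- stored_2: wooden packing wedge, in effect a plain block 30 x 90 x 18 mm, lying flat; origin at the centre of its underside, its y axis along the 90 mm length, z up; either end may go first; 0.03 kg. It lies in another pocket of the rack, up to 3 mm from home
- screw_tin: round red tin, 72 mm diameter, 41 mm high, origin at the centre of its underside; a bystander
- tape_measure: yellow tape measure 32 x 86 x 62 mm, origin at its underside; a bystander
- oil_can: grey oil can with a thin spout, 62 mm diameter, 133 mm high, origin at its underside; a bystander
- pine_offcut: pale pine offcut 45 x 110 x 28 mm lying flat in front of the rack, origin at the centre of its underside; a bystander
Mind the look-alikes: they are no part of the job. Leave any turquoise look-alike of the stored_1 alone.

How it is judged:
By the outcome, as a careful person would: the job done as asked, in the order asked, and still so for the second after the job is handed in, with the robot touching nothing.
It also fails if it takes over 72 s, if anything falls off the work surface, if the arm or the gripper's body presses on something with over 40 N, if the wrist force passes 120 N, or if a joint passes its speed limit or range.

## Working session

There is one attempt and no reset: what is moved stays moved. The work goes in short steps, Python scripts to look and compute and a tool call to move; the robot and the scene stay as the last step left them, time stands still between calls to the robot, and variables do not carry over. Pictures are saved under pics/ and viewed, at most 10 in all, crops included, and the job is handed in when it is done.

Besides the shell and the picture viewer there is one more tool, called after "Call:" as name([rows], argument=value, ...), one row to a line, values as JSON. drive_tool: Moves the arm, as the interface text tells. Its arguments: {"type":"object","properties":{"rows":{"type":"array"},"force":{"type":"number"}},"required":["rows"]}

```bash
mkdir -p pics; python3 - <<'E'
from rig import manip, eyes, job
import cv2,numpy as np
for n in("side","top"):
    im=eyes.get_image(n); cv2.imwrite(f"pics/{n}0.png",im[:,:,::-1])
    c=eyes.get_calibration(n); print(n,{k:(np.round(v,4).tolist() if not isinstance(v,str) else v) for k,v in c.items()})
print(manip.get_state())
E
```

```text
side {'camera_matrix': [[440.272, 0.0, 327.3935], [0.0, 440.272, 243.3252], [0.0, 0.0, 1.0]], 'view': [[-0.845, -0.5347, 0.0016, 0.4339], [0.2279, -0.3574, 0.9057, -0.154], [-0.4837, 0.7657, 0.4239, -0.9966], [0.0, 0.0, 0.0, 1.0]]}
top {'camera_matrix': [[501.9895, 0.0, 319.2549], [0.0, 501.9895, 237.9464], [0.0, 0.0, 1.0]], 'view': [[-0.0015, -1.0, -0.004, 0.078], [0.9913, -0.002, 0.1313, -0.4891], [-0.1313, -0.0038, 0.9913, -1.2438], [0.0, 0.0, 0.0, 1.0]]}
{'clock': 0.1, 'qpos': array([-1.40099899e+00,  2.76557610e-01,  1.50603325e+00,  1.08810693e-06,
        1.36073506e+00, -1.21000039e-01]), 'qd': array([ 0.00129018, -0.00092192, -0.00261803,  0.0007314 , -0.00140969,
        0.00052366]), 'effort': array([ 1.81663629e-03, -4.17699265e+01, -2.46404153e+01, -2.34778527e-04,
        5.73734025e-03,  5.85907941e-06]), 'position': array([ 0.16477612, -0.55038864,  0.24150082]), 'ee_rot': array([-8.66388034e-04,  9.89447864e-01,  1.44886758e-01, -2.06107409e-05]), 'contact_force': array([-0.54045617, -0.6461958 ,  0.58617796]), 'moment': array([-0.03386579, -0.03027826,  0.01614957]), 'gripper_force': 0.0, 'width': 0.08556374600789544}
```

View pics/side0.png

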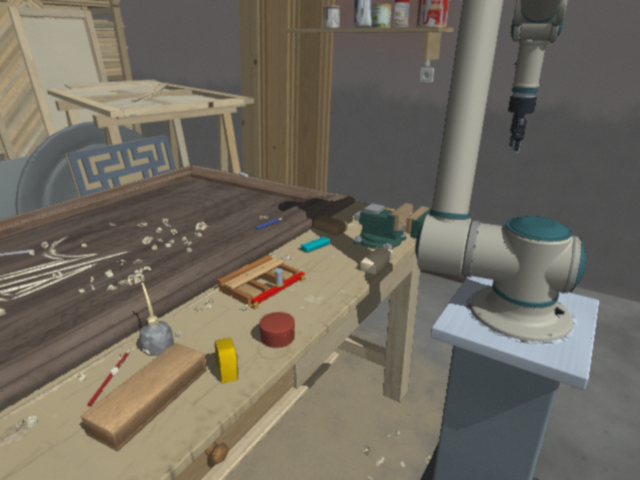

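View pics/top0.png

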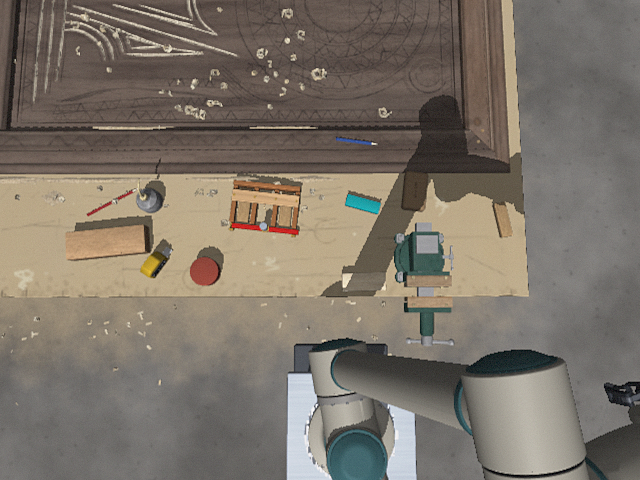

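The top view shows the rack at about (265,207), its peg at (263,226), the vice at (423,255) and the loose wedge at about (503,219). Next I'll zoom in on these.

```bash
python3 - <<'E'
import cv2,numpy as np
t=cv2.imread("pics/top0.png"); s=cv2.imread("pics/side0.png")
a=cv2.resize(t[170:245,220:310],None,fx=5,fy=5,interpolation=cv2.INTER_CUBIC)  #450x375
b=cv2.resize(t[195:245,480:530],None,fx=6,fy=6,interpolation=cv2.INTER_CUBIC) #300x300
c=cv2.resize(s[250:310,210:310],None,fx=4,fy=4,interpolation=cv2.INTER_CUBIC) #400x240
d=cv2.resize(s[195:280,340:430],None,fx=2.5,fy=2.5,interpolation=cv2.INTER_CUBIC)
o=np.zeros((600,800,3),np.uint8)
o[:375-15,:450]=a[:360]; o[:300,460:760]=b; o[360:600,:400]=c; o[310:310+d.shape[0],460:460+d.shape[1]]=d
cv2.imwrite("pics/z0.png",o)
E
```

```text
(no output)
```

View pics/z0.png

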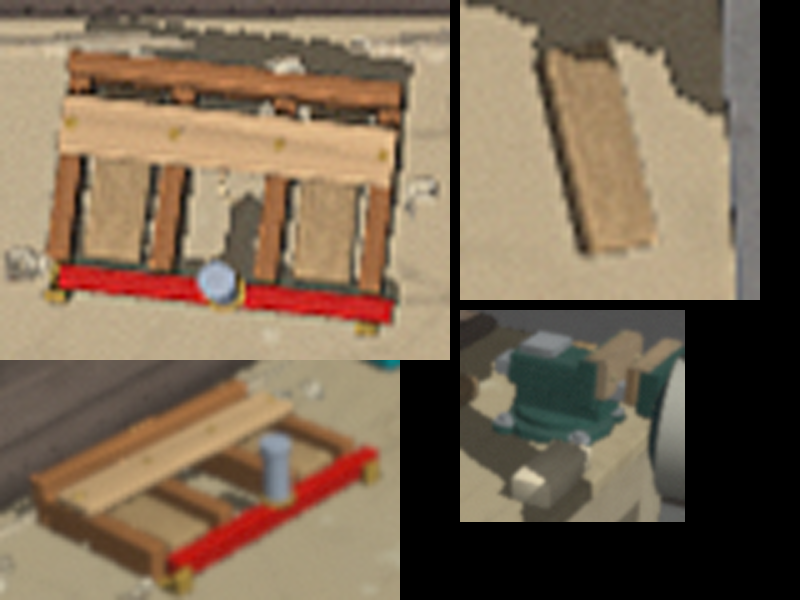

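The middle pocket is the empty one, since the outer two each hold a wedge. The bar is nearly centred, with the peg at crop (218,281). The loose wedge's top corners are at about (550,50), (612,48), (656,245) and (590,252) in the crop. I'll fit the poses from these points.

```bash
cat > h.py <<'E'
from rig import manip, eyes, job
import cv2,numpy as np
from scipy.optimize import least_squares
cal={n:eyes.get_calibration(n) for n in("side","top")}
def proj(n,P):
    c=cal[n];P=np.atleast_2d(P);K=np.array(c["camera_matrix"]);V=np.array(c["view"])
    p=P@V[:3,:3].T+V[:3,3]; p=p*[1,-1,-1]; q=p@K.T
    return q[:,:2]/q[:,2:]
def ray(n,uv,z):
    c=cal[n];K=np.array(c["camera_matrix"]);V=np.array(c["view"])
    d=np.linalg.inv(K)@[uv[0],uv[1],1]; d=V[:3,:3].T@(d*[1,-1,-1]); o=-V[:3,:3].T@V[:3,3]
    return o+d*(z-o[2])/d[2]
def T(p,L):
    L=np.atleast_2d(L)*.001;c,s=np.cos(p[2]),np.sin(p[2])
    return np.c_[p[0]+c*L[:,0]-s*L[:,1],p[1]+s*L[:,0]+c*L[:,1],L[:,2]]
E
python3 - <<'E'
from h import *
f=lambda x,y,ox,oy,s:((x+.5)/s-.5+ox,(y+.5)/s-.5+oy)
tp=lambda x,y:f(x,y,220,170,5); sd=lambda x,y:f(x,y-360,210,250,4); wd=lambda x,y:f(x-460,y,480,195,6)
fx=[("top",(39,87,32),tp(64,97)),("top",(9,87,32),tp(61,152)),("top",(39,-87,32),tp(396,130)),("top",(9,-87,32),tp(391,183)),
("side",(39,-87,32),sd(266,394)),("side",(9,-87,32),sd(293,406)),("side",(39,87,32),sd(62,495)),("side",(9,87,32),sd(98,514))]
br=[("top",(-47,87,18),tp(62,264)),("top",(-59,87,18),tp(58,288)),("top",(-47,-87,18),tp(394,298)),("top",(-59,-87,18),tp(391,321)),("top",(-53,0,58),tp(218,281)),
("side",(-53,0,58),sd(276,440))]
def r(p):
    o=[proj(n,T(p,l))[0]-u for n,l,u in fx]+[proj(n,T(p,np.add(l,(0,p[3]*1000,0))))[0]-u for n,l,u in br]
    return np.ravel(o)
s=least_squares(r,[.57,.21,-.08,0],x_scale=[.01,.01,.1,.01],loss='soft_l1');print("rack",s.x,np.round(s.fun.reshape(-1,2),1).tolist())
w=[((15,45,18),wd(612,48)),((-15,45,18),wd(550,50)),((15,-45,18),wd(656,245)),((-15,-45,18),wd(590,252))]
print(ray("top",wd(602,150),.018))
w=least_squares(lambda p:np.ravel([proj("top",T(p,(l[1],-l[0],l[2])))[0]-u for l,u in w]),[.54,-.37,.2],x_scale=[.01,.01,.1])
print("wedge(long axis yaw)",w.x,np.round(w.fun,1))
print("peg",T(s.x,(-53,s.x[3]*1000,58)),"clear bar -110 ends",T(s.x,[(-53,-200,18),(-53,200,18)]))
for u,z in(((205,271),.041),((362,203),.018),((148,200),.06),((365,278),.028)):print(ray("top",u,z))
E
```

```text
rack [ 0.56900336  0.21803723 -0.09803672 -0.00578745] [[0.0, 0.3], [-0.8, 0.6], [0.7, -0.0], [0.6, 0.8], [-1.4, -2.1], [0.0, -1.9], [-1.5, -1.5], [-2.1, -2.3], [-0.4, 0.7], [-0.1, 0.5], [0.2, 0.3], [0.4, 0.3], [-0.1, 0.4], [-0.5, -0.6]]
[ 0.53795711 -0.39761642  0.018     ]
wedge(long axis yaw) [ 0.53871503 -0.39761753  0.14759619] [ 0.6 -1.1 -0.4  0.3  0.2  0.1 -0.3  0.7]
peg [[0.51569138 0.21746521 0.058     ]] clear bar -110 ends [[0.4966819  0.02418521 0.018     ]
 [0.5358338  0.42226451 0.018     ]]
[0.40513711 0.36347371 0.041     ]
[ 0.58236577 -0.03387071  0.018     ]
[0.58274593 0.50766153 0.06      ]
[ 0.38761503 -0.03816299  0.028     ]
```

The fit is plausible: rack at (0.569, 0.218) with yaw -0.098, peg at (0.516, 0.217), wedge at (0.539, -0.398). I'll slide the bar right (-y), where the way is clear. First I move over the peg.

Call:
drive_tool([
  [[0, 0, -0.028], [2.0, 4.5, 0], 8.5],
  [[0, 0, -0.028], [2.5, 5.5, 0], 8.5],
  [[0, 0, -0.028], [2.5, 5.5, 0], 8.5],
  [[0, 0, -0.028], [2.5, 5.5, 0], 8.5],
  [[0, 0, -0.028], [2.5, 5.5, 0], 8.5],
  [[0, 0, -0.028], [2.5, 5.5, 0], 8.5],
  [[0, 0, -0.028], [2.5, 5.5, 0], 8.5],
  [[0, 0, -0.028], [2.5, 5.5, 0], 8.5],
], force=30)

```text
clock: 1.1
position: [0.3602, -0.119, 0.2423]
ee_rot: [0.0, 0.999, 0.033, 0.0]
contact_force: [1.2, -1.0, -0.4]
width: 0.0848
gripper_force: 0.0
```

Call:
drive_tool([
  [[0, 0, -0.028], [2.5, 5.5, 0], 8.5],
  [[0, 0, -0.028], [2.5, 5.5, 0], 8.5],
  [[0, 0, -0.028], [2.5, 5.5, 0], 8.5],
  [[0, 0, -0.028], [2.5, 5.5, 0], 8.5],
  [[0, 0, -0.028], [2.5, 5.5, -3], 8.5],
  [[0, 0, -0.028], [2.5, 5.3, -3], 8.5],
  [[0, 0, 0], [0, 0, -3], 8.5],
  [[0, 0, 0], [0, 0, 0], 8.5],
])

```text
clock: 2.1
position: [0.5045, 0.2004, 0.1533]
ee_rot: [0.001, 0.999, -0.05, -0.003]
contact_force: [0.1, -0.9, 0.4]
width: 0.0849
gripper_force: 0.0
```

Call:
drive_tool([
  [[0, 0, 0], [1.1, 1.7, 0], 8.5],
  [[0, 0, 0], [0, 0, -3], 8.5],
  [[0, 0, 0], [0, 0, -4], 8.5],
  [[0, 0, 0], [0, 0, -3.5], 8.5],
  [[0, 0, 0], [0, 0, -1], 8.5],
  [[0, 0, 0], [0, 0, 0], 4],
  [[0, 0, 0], [0, 0, 0], 4],
  [[0, 0, 0], [0, 0, 0], 4],
])

```text
clock: 3.1
position: [0.5188, 0.2177, 0.0425]
ee_rot: [-0.0, 0.999, -0.051, 0.001]
contact_force: [0.0, -0.5, -0.2]
width: 0.04
gripper_force: 0.0
```

```bash
python3 - <<'E'
from h import *
t=eyes.get_image("top")[:,:,::-1]; s=eyes.get_image("side")[:,:,::-1]
a=cv2.resize(t[160:245,210:330],None,fx=4.5,fy=4.5,interpolation=cv2.INTER_CUBIC)[:300,:]
b=cv2.resize(s[230:310,200:320],None,fx=5,fy=5,interpolation=cv2.INTER_CUBIC)[:300]
o=np.zeros((600,600,3),np.uint8);o[:a.shape[0],:a.shape[1]]=a;o[300:300+b.shape[0]]=b
cv2.imwrite("pics/p1.png",o)
E
```

```text
(no output)
```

View pics/p1.png

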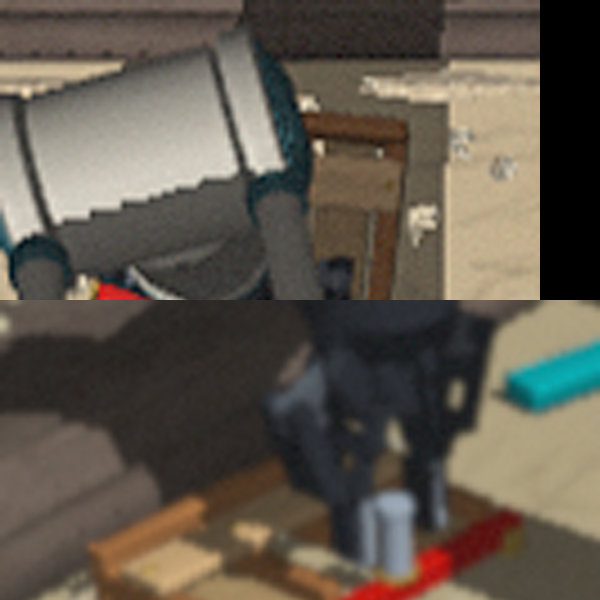

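The side view shows the fingers either side of the peg, near finger at (355,530), far finger at (437,500) and peg at (397,530). I'll lower slightly, close, then slide right.

Call:
drive_tool([
  [[0, 0, 0], [-0.3, 0, -0.5], 4],
  [[0, 0, 0], [0, 0, 0], 1],
  [[0, 0, 0], [0, 0, 0], 1],
  [[0, 0, 0], [0, 0, 0], 1],
  [[0, 0, 0], [0, 0, 0], 1],
], force=25)

```text
clock: 3.82
position: [0.514, 0.2174, 0.0358]
ee_rot: [0.0, 0.999, -0.051, -0.001]
contact_force: [-1.5, 0.5, -0.8]
width: 0.0173
gripper_force: 24.4
```

Call:
drive_tool([
  [[0, 0, 0], [-0.15, -1.49, 0], 1],
  [[0, 0, 0], [-0.15, -1.49, 0], 1],
  [[0, 0, 0], [-0.14, -1.49, 0], 1],
  [[0, 0, 0], [-0.15, -1.49, 0], 1],
  [[0, 0, 0], [-0.15, -1.49, 0], 1],
  [[0, 0, 0], [-0.14, -1.49, 0], 1],
  [[0, 0, 0], [-0.14, -1.4, 0], 1],
  [[0, 0, 0], [0, 0, 0], 1],
])

```text
clock: 4.82
position: [0.5025, 0.1117, 0.0358]
ee_rot: [0.001, 0.999, -0.051, -0.002]
contact_force: [-5.0, -1.6, 0.4]
width: 0.0173
gripper_force: 24.8
```

Call:
drive_tool([
  [[0, 0, 0], [-0.02, -0.2, 0], 1],
  [[0, 0, 0], [-0.02, -0.2, 0], 1],
  [[0, 0, 0], [0, 0, 0], 1],
])

```text
clock: 5.2
position: [0.5024, 0.1112, 0.0358]
ee_rot: [-0.001, 0.999, -0.052, -0.002]
contact_force: [-5.7, 8.8, -0.7]
width: 0.0174
gripper_force: 25.0
```

The bar has hit its right stop, so it is clear of the pocket. I release it, lift, and go over to the wedge.

Call:
drive_tool([
  [[0, 0, 0], [0.02, 0.25, 0], 1],
  [[0, 0, 0], [0, 0, 0], 6],
  [[0, 0, 0], [0, 0, 0], 6],
  [[0, 0, 0], [0, 0, 3], 6],
  [[0, 0, 0], [0, 0, 5.5], 6],
  [[0, 0, 0], [0, 0, 6], 6],
  [[0, 0, 0], [0, 0, 3], 6],
  [[0, 0, 0], [0, 0, 0], 6],
])

```text
clock: 6.2
position: [0.507, 0.1122, 0.2144]
ee_rot: [-0.0, 0.999, -0.051, 0.004]
contact_force: [0.2, -0.7, -0.8]
width: 0.0597
gripper_force: 0.0
```

Call:
drive_tool([
  [[0, 0, 0.028], [0.1, -5.0, 0], 6],
  [[0, 0, 0.028], [0.1, -5.7, 0], 6],
  [[0, 0, 0.028], [0.1, -5.7, 0], 6],
  [[0, 0, 0.028], [0.1, -5.7, 0], 6],
  [[0, 0, 0.028], [0.1, -5.7, 0], 6],
  [[0, 0, 0.028], [0.1, -5.7, 0], 6],
  [[0, 0, 0.028], [0, -5.7, 0], 6],
  [[0, 0, 0.028], [0, -5.7, 0], 6],
])

```text
clock: 7.2
position: [0.5097, -0.3385, 0.2094]
ee_rot: [-0.0, 0.998, 0.062, -0.001]
contact_force: [0.6, -0.1, 0.0]
width: 0.0603
gripper_force: 0.0
```

Call:
drive_tool([
  [[0, 0, 0.026], [0, -5.7, 0], 6],
  [[0, 0, 0], [0, 0, 0], 6],
])

```text
clock: 7.45
position: [0.5094, -0.3982, 0.2085]
ee_rot: [0.0, 0.997, 0.072, -0.001]
contact_force: [0.0, 0.9, 0.4]
width: 0.06
gripper_force: 0.0
```

```bash
python3 - <<'E'
from h import *
t=eyes.get_image("top")[:,:,::-1]
a=cv2.resize(t[165:250,210:350],None,fx=5,fy=5,interpolation=cv2.INTER_CUBIC)
cv2.imwrite("pics/p2.png",a)
E
```

```text
(no output)
```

View pics/p2.png

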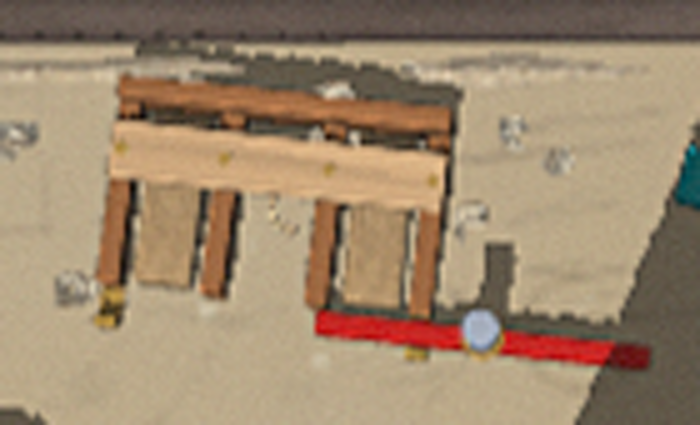

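The middle pocket is open. Its mouth corners are at about (228,298) and (306,306), the bar's left end is at (316,312), and the peg is at (481,329). I check the rack fit against these and go down on the wedge at the same time.

```bash
python3 - <<'E'
from h import *
f=lambda x,y:((x+.5)/5-.5+210,(y+.5)/5-.5+165)
p=[.569,.218,-.098]
print("mouth",ray("top",f(267,302),.024),T(p,(-45,0,24)))
print("bar end",ray("top",f(316,323),.018),T(p,(-53,-28,18)))
print("peg",ray("top",f(481,329),.058),T(p,(-53,-115,58)))
print("wallsL",ray("top",f(109,285),.024),"R",ray("top",f(421,317),.024),T(p,[(-45,81,24),(-45,-81,24)]))
E
```

```text
mouth [0.52419134 0.22161993 0.024     ] [[0.52421592 0.22240294 0.024     ]]
bar end [0.51413038 0.19690053 0.018     ] [[0.51351469 0.19532004 0.018     ]]
peg [0.5049097  0.11056865 0.058     ] [[0.50500233 0.10873748 0.058     ]]
wallsL [0.53321854 0.3030543  0.024     ] R [0.51622755 0.14243231 0.024     ] [[0.53214122 0.30301429 0.024     ]
 [0.51629062 0.1417916  0.024     ]]
```

Call:
drive_tool([
  [[0, 0, 0], [-0.1, -0.4, -4], 6],
  [[0, 0, 0], [0, 0, -6], 6],
  [[0, 0, 0], [0, 0, -5], 6],
  [[0, 0, 0], [0, 0, -3], 6],
  [[0, 0, 0], [0, 0, 0], 6],
])

```text
clock: 8.12
position: [0.5075, -0.3943, 0.0279]
ee_rot: [-0.003, 0.997, 0.075, -0.002]
contact_force: [0.4, 0.2, 1.1]
width: 0.0598
gripper_force: 0.0
```

Call:
drive_tool([
  [[0, 0, 0], [0, 0, -0.8], 6],
  [[0, 0, 0], [0, 0, 0], 6],
  [[0, 0, 0], [0, 0, 0], 6],
])

```text
clock: 8.5
position: [0.5099, -0.3979, 0.0243]
ee_rot: [0.001, 0.997, 0.074, 0.001]
contact_force: [-0.0, 0.9, 0.1]
width: 0.06
gripper_force: 0.0
```

Call:
drive_tool([
  [[0, 0, 0], [-0.1, -0.3, -0.6], 6],
  [[0, 0, 0], [0, 0, -0.3], 6],
  [[0, 0, 0], [0, 0, 0], 6],
])

```text
clock: 8.88
position: [0.508, -0.4004, 0.0136]
ee_rot: [-0.0, 0.997, 0.074, -0.0]
contact_force: [0.7, -0.5, 0.4]
width: 0.0601
gripper_force: 0.0
```

Call:
drive_tool([
  [[0, 0, 0], [0, 0, 0], 2],
  [[0, 0, 0], [0, 0, 0], 2],
  [[0, 0, 0], [0, 0, 0], 2],
  [[0, 0, 0], [0, 0, 0], 2],
  [[0, 0, 0], [0, 0, 0], 2],
], force=30)

```text
clock: 9.5
position: [0.5085, -0.4006, 0.0142]
ee_rot: [0.0, 0.997, 0.074, 0.0]
contact_force: [-0.1, -0.3, 1.5]
width: 0.0293
gripper_force: 30.6
```

```bash
python3 - <<'E'
from h import *
t=eyes.get_image("top")[:,:,::-1]; s=eyes.get_image("side")[:,:,::-1]
a=cv2.resize(t[180:255,460:540],None,fx=5,fy=5,interpolation=cv2.INTER_CUBIC)
b=cv2.resize(s[150:250,340:440],None,fx=3.75,fy=3.75,interpolation=cv2.INTER_CUBIC)
cv2.imwrite("pics/p3.png",np.hstack([a,b]))
E
```

```text
(no output)
```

View pics/p3.png

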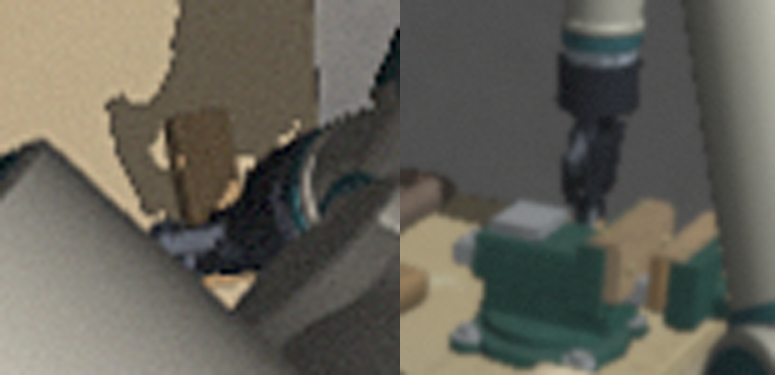

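The wedge is gripped (29.3 mm), with its far end at about (199,114) in the crop. I lift it and carry it over the vice.

Call:
drive_tool([
  [[0, 0, 0], [0, 0, 3], 2],
  [[0, 0, 0], [0, 0, 5.5], 2],
  [[0, 0, 0], [0, 0, 6], 2],
  [[0, 0, 0], [0, 0, 5], 2],
  [[0, 0, 0], [-0.4, 3, 0], 2],
  [[0, 0, -0.02], [-0.7, 5, 0], 2],
  [[0, 0, -0.02], [-0.7, 5.3, 0], 2],
  [[0, 0, -0.02], [-0.7, 5.3, 0], 2],
], force=40)

```text
clock: 10.6
position: [0.4827, -0.2128, 0.2087]
ee_rot: [-0.0, 0.999, 0.044, -0.0]
contact_force: [0.4, 0.6, -1.2]
width: 0.0288
gripper_force: 40.6
```

Call:
drive_tool([
  [[0, 0, -0.025], [-0.7, 5.3, 0], 2],
  [[0, 0, -0.025], [-0.7, 5.3, 0], 2],
  [[0, 0, -0.025], [-0.7, 5.3, 0], 2],
  [[0, 0, -0.025], [-0.7, 5.3, 0], 2],
  [[0, 0, -0.025], [-0.7, 5.3, 0], 2],
  [[0, 0, -0.025], [-0.7, 5.3, 0], 2],
  [[0, 0, -0.02], [-0.7, 5.3, 0], 2],
  [[0, 0, 0], [0, 0, 0], 2],
])

```text
clock: 11.6
position: [0.4331, 0.1596, 0.2088]
ee_rot: [-0.0, 0.999, -0.038, -0.0]
contact_force: [0.1, -1.0, -0.4]
width: 0.0293
gripper_force: 40.6
```

```bash
python3 - <<'E'
from h import *
f=lambda x,y:((x+.5)/5-.5+460,(y+.5)/5-.5+180)
m=ray("top",f(199,114),.018)-[.5085,-.4006,0]; y=2*.0741
print("nose from TCP along/across mm",1e3*(m[0]*np.cos(y)+m[1]*np.sin(y)),1e3*(-m[0]*np.sin(y)+m[1]*np.cos(y)))
print(T([.569,.218,-.098],(-141,0,0)))
E
```

```text
nose from TCP along/across mm 75.3821160183083 -0.4260959337478495
[[0.42867654 0.23179589 0.        ]]
```

Call:
drive_tool([
  [[0, 0, -0.012], [-0.2, 3.6, -2], 2],
  [[0, 0, -0.012], [-0.2, 3.6, -4], 2],
  [[0, 0, 0], [0, 0, -5], 2],
  [[0, 0, 0], [0, 0, -3], 2],
  [[0, 0, 0], [0, 0, -2], 2],
  [[0, 0, 0], [0, 0, 0], 2],
  [[0, 0, 0], [0, 0, 0], 2],
])

```text
clock: 12.48
position: [0.4311, 0.2281, 0.0497]
ee_rot: [-0.0, 0.999, -0.053, 0.0]
contact_force: [-0.4, 0.0, -0.3]
width: 0.0293
gripper_force: 40.6
```

```bash
python3 - <<'E'
from h import *
t=eyes.get_image("top")[:,:,::-1]; s=eyes.get_image("side")[:,:,::-1]
a=cv2.resize(t[170:270,210:310],None,fx=4,fy=4,interpolation=cv2.INTER_CUBIC)
b=cv2.resize(s[220:320,210:310],None,fx=4,fy=4,interpolation=cv2.INTER_CUBIC)
cv2.imwrite("pics/p4.png",np.hstack([a,b]))
E
```

```text
(no output)
```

View pics/p4.png

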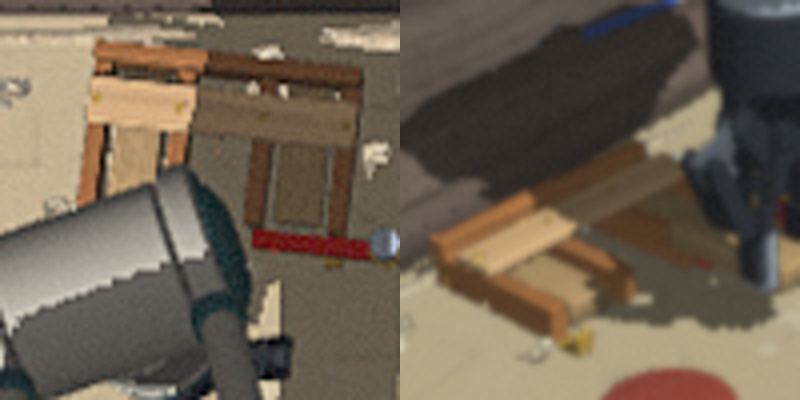

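The camera sees the wedge only poorly behind the fingers, but nothing is touching. I lower and align.

Call:
drive_tool([
  [[0, 0, 0.007], [-0.2, 0.35, -2], 2],
  [[0, 0, 0], [0, 0, -1], 2],
  [[0, 0, 0], [0, 0, 0], 2],
  [[0, 0, 0], [0, 0, 0], 2],
])

```text
clock: 13.08
position: [0.4289, 0.2321, 0.0196]
ee_rot: [-0.0, 0.999, -0.049, 0.0]
contact_force: [-0.4, -0.0, -0.2]
width: 0.0291
gripper_force: 40.6
```

Call:
drive_tool([
  [[0, 0, 0], [0, -0.03, -0.4], 2],
  [[0, 0, 0], [1.0, -0.1, 0], 2],
  [[0, 0, 0], [1.0, -0.1, 0], 2],
  [[0, 0, 0], [1.0, -0.1, 0], 2],
  [[0, 0, 0], [0, 0, 0], 2],
])

```text
clock: 13.7
position: [0.4599, 0.2287, 0.0151]
ee_rot: [-0.0, 0.999, -0.049, 0.001]
contact_force: [-0.8, 0.6, 0.3]
width: 0.0292
gripper_force: 40.6
```

Call:
drive_tool([
  [[0, 0, 0], [1.0, -0.1, 0], 2],
  [[0, 0, 0], [1.0, -0.1, 0], 2],
  [[0, 0, 0], [1.0, -0.1, 0], 2],
  [[0, 0, 0], [0.5, -0.05, 0], 2],
  [[0, 0, 0], [0, 0, 0], 2],
  [[0, 0, 0], [0, 0, 0], 2],
])

```text
clock: 14.45
position: [0.4928, 0.2251, 0.0149]
ee_rot: [0.0, 0.999, -0.049, -0.0]
contact_force: [0.3, 0.7, -0.2]
width: 0.0291
gripper_force: 40.6
```

Call:
drive_tool([
  [[0, 0, 0], [0, 0, 0], 5],
  [[0, 0, 0], [0, 0, 0], 5],
  [[0, 0, 0], [0, 0, 0], 5],
  [[0, 0, 0], [-1.0, 0.1, 0], 5],
  [[0, 0, 0], [-1.5, 0.15, 0], 5],
  [[0, 0, 0], [-1.5, 0.15, 0], 5],
  [[0, 0, 0], [-0.5, 0.05, 0], 5],
  [[0, 0, 0], [0, 0, 0], 5],
], force=20)

```text
clock: 15.45
position: [0.4479, 0.2299, 0.0152]
ee_rot: [0.0, 0.999, -0.049, 0.0]
contact_force: [-0.3, 0.6, -0.2]
width: 0.0501
gripper_force: 0.0
```

Call:
drive_tool([
  [[0, 0, 0], [0, 0, 0], 0],
  [[0, 0, 0], [0, 0, 0], 0],
  [[0, 0, 0], [0, 0, 0], 0],
  [[0, 0, 0], [0, 0, 0], 0],
  [[0, 0, 0], [0, 0, 0], 0],
])

```text
clock: 16.08
position: [0.4484, 0.2297, 0.015]
ee_rot: [0.0, 0.999, -0.049, -0.0]
contact_force: [0.3, -0.3, -0.3]
width: -0.0
gripper_force: 0.0
```

Call:
drive_tool([
  [[0, 0, 0], [1.0, -0.1, 0], 0],
  [[0, 0, 0], [1.0, -0.1, 0], 0],
  [[0, 0, 0], [1.0, -0.1, 0], 0],
  [[0, 0, 0], [1.0, -0.1, 0], 0],
  [[0, 0, 0], [1.0, -0.1, 0], 0],
  [[0, 0, 0], [0.8, -0.08, 0], 0],
  [[0, 0, 0], [0, 0, 0], 0],
  [[0, 0, 0], [0, 0, 0], 0],
])

```text
clock: 17.08
position: [0.506, 0.2238, 0.0149]
ee_rot: [0.0, 0.999, -0.049, -0.0]
contact_force: [-0.2, 0.6, -0.9]
width: 0.0002
gripper_force: 0.0
```

Call:
drive_tool([
  [[0, 0, 0], [0.3, -0.03, 0], 0],
  [[0, 0, 0], [0.3, -0.03, 0], 0],
  [[0, 0, 0], [0.2, -0.02, 0], 0],
  [[0, 0, 0], [0.2, -0.02, 0], 0],
  [[0, 0, 0], [0, 0, 0], 0],
])

```text
clock: 17.7
position: [0.5166, 0.2229, 0.0151]
ee_rot: [0.0, 0.999, -0.049, 0.0]
contact_force: [0.3, -0.5, -0.0]
width: -0.0001
gripper_force: 0.0
```

Call:
drive_tool([
  [[0, 0, 0], [0.15, -0.015, 0], 0],
  [[0, 0, 0], [0.1, -0.01, 0], 0],
  [[0, 0, 0], [0, 0, 0], 0],
])

```text
clock: 18.08
position: [0.5188, 0.2226, 0.015]
ee_rot: [0.0, 0.999, -0.049, -0.0]
contact_force: [-0.5, 0.2, 0.3]
width: -0.0002
gripper_force: 0.2
```

Call:
drive_tool([
  [[0, 0, 0], [0.1, -0.01, 0], 0],
  [[0, 0, 0], [0.1, -0.01, 0], 0],
  [[0, 0, 0], [0, 0, 0], 0],
])

```text
clock: 18.45
position: [0.5188, 0.2226, 0.015]
ee_rot: [0.0, 0.999, -0.049, -0.002]
contact_force: [-5.7, 1.5, 3.3]
width: 0.0004
gripper_force: 2.7
```

The wedge is home: 5.7 N of resistance at rack x -50.4. I back off, lift, and go to the peg.

Call:
drive_tool([
  [[0, 0, 0], [-1.0, 0.1, 0], 0],
  [[0, 0, 0], [-2.0, 0.2, 0], 0],
  [[0, 0, 0], [0, 0, 3], 0],
  [[0, 0, 0], [0, 0, 5], 4],
  [[0, 0, 0], [0, 0, 4], 6],
  [[0, 0, 0], [0.5, -4, 0], 6],
  [[0, 0, 0], [0.5, -5, 0], 6],
  [[0, 0, 0], [0.5, -2.5, 0], 6],
])

```text
clock: 19.45
position: [0.506, 0.1084, 0.1353]
ee_rot: [0.001, 0.999, -0.049, 0.001]
contact_force: [0.7, 0.1, 0.2]
width: 0.0599
gripper_force: 0.0
```

Call:
drive_tool([
  [[0, 0, 0], [0, 0, 0], 6],
  [[0, 0, 0], [0, 0, 0], 6],
])

```text
clock: 19.7
position: [0.5058, 0.1109, 0.135]
ee_rot: [-0.0, 0.999, -0.049, 0.0]
contact_force: [0.9, -0.6, -1.7]
width: 0.0598
gripper_force: 0.0
```

Call:
drive_tool([
  [[0, 0, 0], [-0.1, 0, -4], 6],
  [[0, 0, 0], [0, 0, -4], 6],
  [[0, 0, 0], [0, 0, -1.9], 6],
  [[0, 0, 0], [0, 0, 0], 6],
  [[0, 0, 0], [0, 0, 0], 1],
  [[0, 0, 0], [0, 0, 0], 1],
  [[0, 0, 0], [0, 0, 0], 1],
  [[0, 0, 0], [0, 0, 0], 1],
], force=25)

```text
clock: 20.7
position: [0.5058, 0.1109, 0.0372]
ee_rot: [-0.001, 0.999, -0.049, 0.001]
contact_force: [-1.0, 3.1, 7.2]
width: 0.0172
gripper_force: 24.5
```

Call:
drive_tool([
  [[0, 0, 0], [0, 0, 0], 1],
  [[0, 0, 0], [0, 0, 0], 1],
])

```text
clock: 20.95
position: [0.5057, 0.111, 0.0372]
ee_rot: [-0.001, 0.999, -0.049, 0.001]
contact_force: [-0.8, 2.3, 7.0]
width: 0.0178
gripper_force: 24.5
```

Call:
drive_tool([
  [[0, 0, 0], [0.1, 1.0, 0], 1],
  [[0, 0, 0], [0.15, 1.5, 0], 1],
  [[0, 0, 0], [0.15, 1.5, 0], 1],
  [[0, 0, 0], [0.15, 1.5, 0], 1],
  [[0, 0, 0], [0.15, 1.5, 0], 1],
  [[0, 0, 0], [0.15, 1.5, 0], 1],
  [[0, 0, 0], [0.15, 1.5, 0], 1],
  [[0, 0, 0], [0.1, 1.0, 0], 1],
])

```text
clock: 21.95
position: [0.5177, 0.2205, 0.0372]
ee_rot: [0.0, 0.999, -0.049, 0.002]
contact_force: [2.0, -2.8, 5.6]
width: 0.0175
gripper_force: 24.5
```

Call:
drive_tool([
  [[0, 0, 0], [0.0, 0.2, 0], 1],
  [[0, 0, 0], [0, 0, 0], 1],
  [[0, 0, 0], [0, 0, 0], 1],
])

```text
clock: 22.32
position: [0.518, 0.2228, 0.0372]
ee_rot: [-0.001, 0.999, -0.049, 0.002]
contact_force: [3.3, 0.0, 5.0]
width: 0.0178
gripper_force: 24.4
```

Call:
drive_tool([
  [[0, 0, 0], [0, 0.15, 0], 1],
  [[0, 0, 0], [0, 0, 0], 1],
  [[0, 0, 0], [0, 0, 0], 1],
])

```text
clock: 22.7
position: [0.5181, 0.2238, 0.0372]
ee_rot: [-0.0, 0.999, -0.049, 0.002]
contact_force: [3.0, -1.1, 4.9]
width: 0.0171
gripper_force: 24.4
```

Call:
drive_tool([
  [[0, 0, 0], [0, 0, 0], 4],
  [[0, 0, 0], [0, 0, 0], 5],
  [[0, 0, 0], [0, 0, 0], 5],
  [[0, 0, 0], [0, 0, 4], 5],
  [[0, 0, 0], [0, 0, 6], 5],
  [[0, 0, 0], [0, 0, 6], 5],
  [[0, 0, 0], [-0.5, -5, 0], 5],
  [[0, 0, 0], [-0.5, -6, 0], 5],
])

```text
clock: 23.7
position: [0.506, 0.1136, 0.1969]
ee_rot: [-0.0, 0.999, -0.048, 0.001]
contact_force: [-0.3, -1.1, -1.4]
width: 0.0502
gripper_force: 0.0
```

Call:
drive_tool([
  [[0, 0, 0], [-0.5, -6, 0], 5],
  [[0, 0, 0], [-0.5, -6, 0], 5],
  [[0, 0, 0], [-0.5, -6, 0], 5],
  [[0, 0, 0], [-0.5, -6, 0], 5],
  [[0, 0, 0], [-0.5, -6, 0], 5],
  [[0, 0, 0], [0, -4, 0], 5],
  [[0, 0, 0], [0, 0, 0], 5],
])

```text
clock: 24.58
position: [0.4806, -0.2288, 0.1956]
ee_rot: [0.0, 0.999, -0.051, -0.0]
contact_force: [0.3, 0.4, 0.3]
width: 0.0495
gripper_force: 0.0
```

```bash
python3 - <<'E'
from h import *
t=np.mean([eyes.get_image("top")[:,:,::-1].astype(float) for _ in range(4)],0).astype(np.uint8); s=eyes.get_image("side")[:,:,::-1]
cv2.imwrite("pics/topf.png",t);cv2.imwrite("pics/sidef.png",s)
a=cv2.resize(t[165:240,220:310],None,fx=6,fy=6,interpolation=cv2.INTER_CUBIC)[:,:]
b=cv2.resize(s[240:310,205:315],None,fx=2.35,fy=2.35,interpolation=cv2.INTER_CUBIC)
o=np.zeros((600,800,3),np.uint8);o[:450,:540]=a;o[:b.shape[0],541:541+b.shape[1]]=b
cv2.imwrite("pics/p5.png",o)
E
```

```text
(no output)
```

View pics/p5.png

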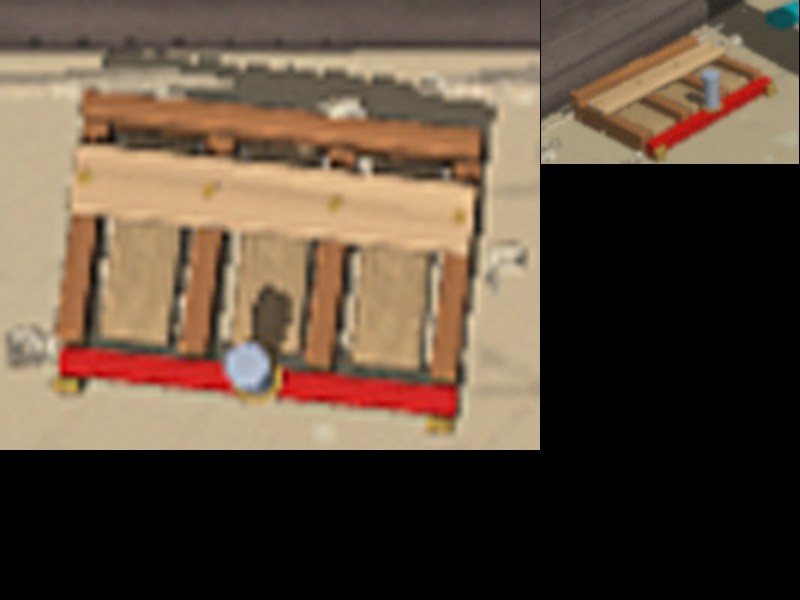

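The middle wedge sits level with its neighbours. The bar runs from (61,362) to (458,400). I quantify how far it is from centre.

```bash
python3 - <<'E'
from h import *
f=lambda x,y:((x+.5)/6-.5+220,(y+.5)/6-.5+165)
p=[.569,.218,-.098]
def loc(u,z):
    d=ray("top",u,z)-[p[0],p[1],0];c,s=np.cos(p[2]),np.sin(p[2]);return np.round(1e3*np.array([c*d[0]+s*d[1],-s*d[0]+c*d[1]]),1)
for n,u,z in(("barL",(61,362),.018),("barR",(458,400),.018),("peg",(248,367),.058),("wallLouter",(62,330),.024),("wallRouter",(466,370),.024),("brLr",(77,147),.032),("brLf",(73,212),.032),("brRr",(476,185),.032),("brRf",(470,250),.032),("wedgeL",(238,345),.018),("wedgeR",(302,353),.018),("guideL",(68,385),.014),("guideR",(441,425),.014)):print(n,loc(f(*u),z))
E
```

```text
barL [-52.1  85.5]
barR [-52.1 -86.3]
peg [-52.3  -0.3]
wallLouter [-39.1  85.6]
wallRouter [-39.8 -88.7]
brLr [39.5 87.1]
brLf [11.1 85.4]
brRr [ 39.3 -85.3]
brRf [ 10.8 -85.6]
wedgeL [-37.4  10.5]
wedgeR [-38.2 -17.3]
guideL [-61.2  82.1]
guideR [-63.1 -79.8]
```

```bash
python3 -c "
from rig import job
print(job.sign_off())"
```

```text
the job is handed in; nothing more can be done
None
```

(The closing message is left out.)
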